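Set out the hygiene station on the nurses' counter

ROBOT

A 7-joint arm with a two-finger parallel gripper is mounted at the origin on the work surface. World frame = base frame: x ahead of the robot, y to its left, z up, the work surface at z = 0. Lengths are in m, angles in rad, forces in N, time in s.
With the tool pointing down it reaches from about 0.4 to 0.85 m from the base axis. Payload 10.4 kg.
Tool frame: the origin (TCP) lies at the very end of the fingers, on their centre line; the grasp point (between the pads) lies manip.hold_point_z behind it (manip.hold_point_z is the distance from the TCP to the grasp point, in m); z points along the fingers, y is the direction in which the jaws open and shut (so a half turn about z gives the same grasp; the last joint's range is limited). The gripper opens to 85 mm and grips with 20 to 120 N. Pads are 22 mm wide; open, the fingers measure 114 mm over their backs; the gripper's body (76 mm by 85 mm) begins 54 mm behind the grasp point. The pads swing forward as they close: fully open they stand 13 mm farther back than shut.
Start: joints at [1.321, 0.332, -0.065, 1.46, 0.022, 1.35, -0.088], TCP at [0.141, -0.609, 0.231] pointing down, gripper open.
Joint ranges: [-2.6, 2.6], [-0.5, 2.12], [-1.47, 1.34], [0.16, 2.42], [-1.27, 4.41], [0.06, 2.06], [-2.6, 2.6]. Speed limits (rad/s): [2.22, 2.22, 2.79, 2.79, 3.14, 3.14, 3.14].

INTERFACE

Orientations are given as a unit quaternion [x, y, z, w].
In Python, from workcell import manip gives the robot as it stands.
- The arm moves only by the tool jog_arm, never from a script. Its arguments are lists of equal length, an entry for each row: "translation": the shift along the world's x, y, z in mm, a list of three; "turn": the turn about the world's z in degrees. In form: {"translation": [[x, y, z], ...], "turn": [turn, ...]}. A call has 1 to 12 rows; each row is the pose to reach, as a shift and turn from the pose measured when the call began; what a row does not reach only later rows make up. A row lasts 1/12 s, in which the tool goes at most 41.7 mm and 7.16 degrees, less where a joint would pass 70% of its speed; a pose out of reach is approached as far as the arm can. A call with a gripper value outside its range is refused whole. "grip" is the finger opening in mm, from 0 to 85.4, set as the call begins (left out, the last holds). The fingers move at their own pace and stop on an object; "grip_force" is the grip in N (left out, the last holds). Time passes only in rows, so rows that repeat a pose let the fingers close. It gives the time, the measured TCP pose, the force and the opening at its end, in the units of the state.
- manip.get_obs(): the state, without advancing time (a new reading comes with each control period).
- manip.camera(name): name is "scene" or "top" or "wrist"; returns a dict with "frame" (420x560x3 uint8, red, green, blue), "mtx" (3x3 intrinsics, pixels), "pose" (4x4, takes a point from camera to world coordinates). Camera axes: x right, y down, z forward; pixel columns grow to the right and rows downward; lengths in m; the calibration is good to about 2 mm. The wrist camera is an equidistant fisheye: a pixel r from the principal point sees the ray r / f radians off the axis. A picture is of the moment at which its call begins. There is no depth.
- manip.hand_in(): hands the job in, once; it reports no verdict.
Trained networks look in a picture, given as the dict that the camera call returned (one of the last four; its "shot" number tells which), for a name from the list of things; names that differ only in an ending like _2 or _b are one class to them, and where a whole thing is asked for, a point or a joint stands for the part that bears it (a point fixed in the world has none). Each returns a list of dicts, best first, with "confidence" (0 to 1); they miss things now and then, are a little off and sometimes report something else, mostly with a low value. They report only what shows in the picture. A call takes as long as a camera call. They do not tell look-alikes from the thing itself.
- manip.outline_of(picture, label): "mask" (420x560 bool, what is visible of it) and "extent" ([left, top, right, bottom] in pixels, round what is visible of it).
- manip.pinpoint(picture, label): "at" ([column, row] in pixels: a listed point, or the origin of a listed thing).
The state is a dict: "clock": time; "joint_pos": joint angles; "joint_velocities": joint speeds; "tau": joint torques, N m; "position": TCP position; "ee_rot": TCP orientation; "ft_force": force on the tool from outside, world axes, zero at the start; "torque": the same for the moment, N m; "grip_width": opening from 0.0 (shut) to 1.0 (fully open).
Only numpy, scipy, OpenCV 4.12 (cv2) and the standard library are available. Lean on these libraries where they do the work, as an engineer would, in place of code of your own. Each camera call takes 0.05 s, during which the arm holds its last target. There are 200 camera calls.

TASK

Set out the hygiene station on the nurses' counter: first stand the tall bottle on the raised back shelf of the blue stepped stand, then stand the jar and the beaker on its low front deck, all upright and set down gently rather than dropped. Last, hang the face-shield headband over the rail so that it straddles the bar, one temple pad on each side, and comes to rest there. Leave the card box, the stack of forms and the pen pot where they are.

Things in the scene. Friction and masses are not known exactly. Their poses are not given: they have to be found in the camera images.
- stand: Blue stepped stand, fixed, 220 (x) x 280 (y) mm; origin at the centre of its underside, z up. Low front deck on its -x half (robot side): flat top 12 mm up, x -104 to +5, y -134 to +134 mm, inside a lip 6 mm wide, top 22 mm up, on the front and both sides. Raised back shelf on its +x half: flat top 45 mm up, x +5 to +110, y -140 to +140 mm, no lip.
- bottle_c (a point): Centre (half-way up, on the axis) of the tall white plastic bottle, 150 mm tall, loose, upright. Round body 56 mm in diameter up to 95 mm, shoulder narrowing to a 26 mm neck at 116 mm, grey cap 28 mm in diameter from 122 mm to the top at 150 mm. z is its axis, up. About 0.3 kg.
- jar_c (a point): Centre (half-way up) of the squat clear jar with a flat steel lid, loose, upright: 60 mm in diameter (lid too) up to 66 mm, then a small knob 20 mm in diameter to 78 mm in all. z is its axis, up. About 0.25 kg.
- beaker_c (a point): Centre (half-way up) of the open metal beaker, loose, upright: straight wall 58 mm in outer diameter, 3 mm thick, 85 mm tall, empty. z is its axis, up. About 0.13 kg.
- band_c (a point): Point half-way up (65 mm above its underside) in the middle of the white rigid face-shield headband, loose, standing on its pads as an arch in its own x-z plane (z up): 146 mm wide (160 over the pads), 130 mm tall, band 22 mm wide (y). On its crown a grey clip block, 44 (x) x 24 (y) mm, from 38 to 65 mm above this point: grip it across its 24 mm. About 0.14 kg.
- band_crown (a point): Middle of the underside of the headband's crown, 97 mm above its underside, flat from x = -22 to +22 mm; axes as band_c.
- band_pad_a (a point): Centre of the headband's black rubber temple pad on its +x side, 20 (x) x 54 (y) x 16 mm; 70 mm from the middle, 8 mm above the underside. The gap between the two pads is 120 mm.
- band_pad_b (a point): Centre of the headband's other temple pad, the same on its -x side.
- rail_mid (a point): Middle of the axis of the rail's bar: fixed straight level steel bar, 14 mm in diameter, 160 mm long, along this frame's y, 140 mm above the counter, on two 12 mm posts 74 mm either side of the middle and a grey base plate 100 (x) x 160 (y) x 12 mm. Nothing rises above the bar.
- card_box: Bystander: paper box full of green cards, 70 x 130 mm and 68 mm tall, loose; origin under its centre.
- forms: Bystander: stack of paper forms with a blue binder clip on its +x edge, 150 (x) x 200 (y) mm and 24 mm tall at the clip, loose; origin under its centre.
- pen_pot: Bystander: round black pen pot 72 mm in diameter and 95 mm tall, with pens standing up to 150 mm, loose; origin under its centre.
Not all that is in view belongs to the job. Leave any yellow look-alike of the part that bears beaker_c alone.

How it is judged:
On the way, in this order (a step that is already met when the one before it is completed fails the run):
1. the tall bottle stands upright and released on the raised back shelf (x of bottle_c in the frame of stand between 0.026 and 0.089 m and y of bottle_c in the frame of stand between -0.118 and 0.118 m and z of bottle_c in the frame of stand between 0.115 and 0.126 m and angle between bottle_c's own z axis and vertical below 0.1 rad and contact force between the fingers and bottle below 0.1 N and linear speed of bottle below 0.03 m/s), for 0.2 s.
2. the jar and the beaker stand upright and released on the low front deck (x of jar_c in the frame of stand between -0.085 and -0.015 m and y of jar_c in the frame of stand between -0.115 and 0.115 m and z of jar_c in the frame of stand between 0.046 and 0.057 m and angle between each of jar_c, beaker_c's own z axis and vertical below 0.1 rad and contact force between the fingers and jar below 0.1 N and linear speed of each of jar, beaker below 0.03 m/s and x of beaker_c in the frame of stand between -0.085 and -0.015 m and y of beaker_c in the frame of stand between -0.115 and 0.115 m and z of beaker_c in the frame of stand between 0.0495 and 0.0605 m and contact force between the fingers and beaker below 0.1 N), for 0.2 s.
3. the headband hangs over the bar, released, a temple pad on each side (z of band_crown in the frame of rail_mid between 0.002 and 0.016 m and x of band_crown in the frame of rail_mid between -0.03 and 0.03 m and y of band_crown in the frame of rail_mid between -0.072 and 0.072 m and ((x of band_pad_a in the frame of rail_mid above 0.03 m and x of band_pad_b in the frame of rail_mid below -0.03 m) or (x of band_pad_a in the frame of rail_mid below -0.03 m and x of band_pad_b in the frame of rail_mid above 0.03 m)) and z of each of band_pad_a, band_pad_b in the frame of rail_mid below -0.04 m and contact force between headband and rail above 0.3 N and angular speed of headband below 0.5 rad/s and contact force between the fingers and headband below 0.1 N and linear speed of headband below 0.03 m/s), for 0.2 s.
At the end, for the whole second after the job is handed in: Bottle on the back shelf, jar and beaker on the front deck, each fully on its surface, upright within 6 degrees, released, at rest. Headband at rest on the bar by its crown (within 30 mm of the middle), pads either side, at least 30 mm out and 40 mm below the bar (all of step 1 and all of step 2 and all of step 3); the robot touches nothing.
It fails at once if the bottle, jar or beaker is tipped far over (more than 35 degrees) (angle between any of bottle_c, jar_c, beaker_c's own z axis and vertical above 0.61 rad).
It fails at once if the bottle, jar or beaker is dropped or thrown (free of the gripper and faster than 0.5 m/s) ((contact force between the fingers and bottle below 0.05 N and linear speed of bottle above 0.5 m/s) or (contact force between the fingers and jar below 0.05 N and linear speed of jar above 0.5 m/s) or (contact force between the fingers and beaker below 0.05 N and linear speed of beaker above 0.5 m/s)).
It fails at once if the card box, the stack of forms or the pen pot is moved by more than 20 mm (distance of any of card_box, forms, pen_pot from where it was at the start of the episode above 0.02 m).
It also fails if it takes over 72 s, if anything falls off the work surface, if the arm or the gripper's body presses on something with over 40 N, if the wrist force passes 120 N, or if a joint passes its speed limit or range.

## Working session

There is one attempt and no reset: what is moved stays moved. The work goes in short steps, Python scripts to look and compute and a tool call to move; the robot and the scene stay as the last step left them, time stands still between calls to the robot, and variables do not carry over. Pictures are saved under pics/ and viewed, about 8 in all and at most 12, crops included, and the job is handed in when it is done.

Besides the shell and the picture viewer there is one more tool, called after "Emit:" as name([rows], argument=value, ...), one row to a line, values as JSON. jog_arm: Moves the arm, as the interface text tells. Its arguments: {"type":"object","properties":{"translation":{"type":"array"},"turn":{"type":"array"},"grip":{"type":"number"},"grip_force":{"type":"number"}},"required":["translation","turn"]}

```bash
mkdir -p pics
cat > h.py <<'E'
import numpy as np, cv2
from workcell import manip
def ray(pic,px):
    K=np.array(pic["mtx"]);T=np.array(pic["pose"])
    d=np.array([(px[0]-K[0,2])/K[0,0],(px[1]-K[1,2])/K[1,1],1.])
    return T[:3,3],T[:3,:3]@d
def at_z(pic,px,z):
    o,d=ray(pic,px);return o+d*(z-o[2])/d[2]
def tri(obs):
    A=np.zeros((3,3));b=np.zeros(3);rs=[ray(*x) for x in obs]
    for o,d in rs:
        d=d/np.linalg.norm(d);P=np.eye(3)-np.outer(d,d);A+=P;b+=P@o
    p=np.linalg.solve(A,b)
    return p,[np.linalg.norm(np.cross(p-o,d/np.linalg.norm(d))) for o,d in rs]
def proj(pic,p):
    T=np.linalg.inv(np.array(pic["pose"]));q=T[:3,:3]@p+T[:3,3];K=np.array(pic["mtx"]);q=K@q;return q[:2]/q[2]
def save(pic,n): cv2.imwrite(f"pics/{n}.png",cv2.cvtColor(pic["frame"],cv2.COLOR_RGB2BGR))
E
python3 - <<'E'
from h import *
np.set_printoptions(precision=3,suppress=True)
s=manip.camera("scene");t=manip.camera("top")
save(s,"s0");save(t,"t0")
cv2.imwrite("pics/st0.png",cv2.cvtColor(np.vstack([s["frame"],t["frame"]])[:, :],cv2.COLOR_RGB2BGR))
print(manip.hold_point_z,manip.get_obs()["clock"],manip.get_obs()["ee_rot"])
print("cam",s["pose"][:3,3],t["pose"][:3,3])
Z=dict(stand=0,bottle_c=.075,jar_c=.039,beaker_c=.0425,band_c=.065,band_crown=.097,band_pad_a=.008,band_pad_b=.008,rail_mid=.14,card_box=0,forms=0,pen_pot=0)
for n,z in Z.items():
    for nm,p in(("s",s),("t",t)):
        for r in manip.pinpoint(p,n)[:3]: print(n,nm,round(r["confidence"],2),np.array(r["at"]).round(1),at_z(p,r["at"],z))
E
```

```text
0.0187 0.1 [ 0.994  0.113 -0.    -0.001]
cam [1.418 0.424 1.095] [0.298 0.003 1.263]
stand s 0.64 [343. 278.] [0.537 0.241 0.   ]
stand s 0.5 [192.1 171. ] [ 0.319 -0.363  0.   ]
bottle_c s 0.75 [215.3 209.8] [ 0.516 -0.159  0.075]
bottle_c t 0.87 [319.2 206. ] [ 0.516 -0.156  0.075]
jar_c s 0.7 [239.9 261.8] [ 0.633 -0.021  0.039]
jar_c t 0.93 [278.3 178.8] [ 0.612 -0.033  0.039]
jar_c t 0.67 [376.2 252.1] [ 0.375 -0.334  0.039]
jar_c t 0.25 [165.9 293.8] [0.255 0.312 0.039]
beaker_c s 0.96 [264.5 217.8] [ 0.456 -0.032  0.042]
beaker_c s 0.62 [275.7 193.8] [ 0.348 -0.045  0.042]
beaker_c s 0.62 [238.3 258.7] [ 0.628 -0.029  0.042]
beaker_c t 0.87 [284.7 263.4] [ 0.343 -0.049  0.042]
band_c s 0.69 [192.9 174.2] [ 0.397 -0.306  0.065]
band_c t 0.71 [374.6 248.3] [ 0.385 -0.323  0.065]
band_crown s 0.87 [190.4 160.6] [ 0.375 -0.324  0.097]
band_crown t 0.92 [376.8 245.8] [ 0.39  -0.321  0.097]
band_crown t 0.19 [375.7 175.3] [ 0.606 -0.33   0.097]
band_pad_a s 0.91 [173.6 193.2] [ 0.447 -0.353  0.008]
band_pad_a s 0.61 [208.8 178.4] [ 0.337 -0.288  0.008]
band_pad_a t 0.8 [381.3 232.9]
[... 265 characters left out ...]
.3 232.9] [ 0.439 -0.363  0.008]
band_pad_b t 0.76 [361.9 264.9] [ 0.337 -0.295  0.008]
band_pad_b t 0.28 [271.9 133.4] [ 0.776 -0.014  0.008]
rail_mid s 0.84 [150.6 193.7] [ 0.593 -0.315  0.14 ]
rail_mid t 0.87 [374.1 174.8] [ 0.596 -0.313  0.14 ]
card_box s 0.89 [223.6 308.2] [ 0.76  -0.005  0.   ]
card_box s 0.67 [188.3 174.6] [ 0.341 -0.364  0.   ]
card_box t 0.71 [272.  135.5] [ 0.772 -0.014  0.   ]
card_box t 0.35 [375.6 171.7] [ 0.644 -0.358  0.   ]
forms s 0.72 [401.4 223.4] [0.265 0.333 0.   ]
forms t 0.9 [162.9 292. ] [0.259 0.332 0.   ]
pen_pot s 0.72 [305.  336.4] [0.75  0.216 0.   ]
pen_pot s 0.53 [341.2 277.6] [0.538 0.236 0.   ]
pen_pot t 0.58 [201.3 144. ] [0.743 0.223 0.   ]
```

View pics/s0.png

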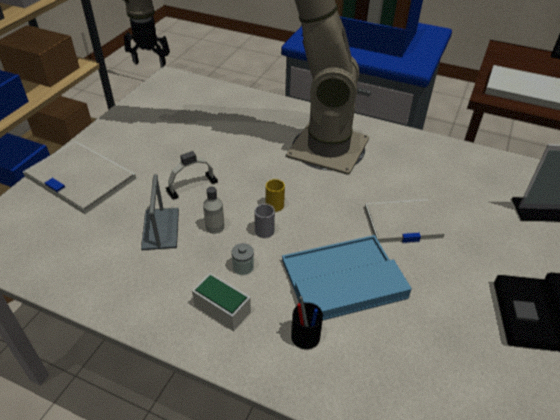

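View pics/t0.png

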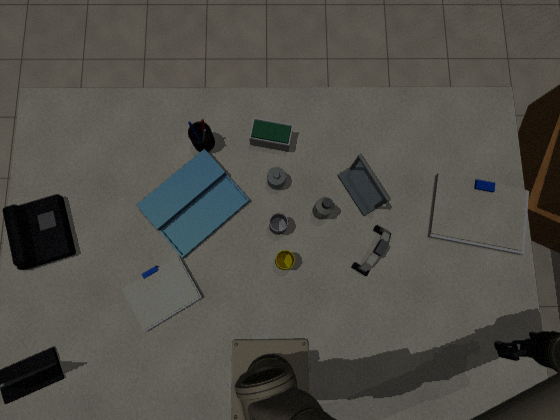

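```bash
cat >> h.py <<'E'
from scipy.optimize import minimize
def box(x0,x1,y0,y1,z0,z1): return np.array([[x,y,z] for x in(x0,x1) for y in(y0,y1) for z in(z0,z1)])
def cyl(r,z0,z1): a=np.linspace(0,2*np.pi,40);return np.array([[r*np.cos(t),r*np.sin(t),z] for t in a for z in(z0,z1)])
M=dict(stand=[box(-.11,.005,-.14,.14,0,.022),box(.005,.11,-.14,.14,0,.045)],
 bottle_c=[cyl(.028,0,.095),cyl(.013,.09,.15),np.vstack([cyl(.028,.09,.095),cyl(.013,.115,.116)]),cyl(.014,.122,.15)],
 jar_c=[cyl(.03,0,.066),cyl(.01,.066,.078)],beaker_c=[cyl(.029,0,.085)],
 pen_pot=[cyl(.036,0,.095)],card_box=[box(-.035,.035,-.065,.065,0,.068)],
 band_c=[box(-.022,.022,-.012,.012,.103,.130),box(-.08,-.06,-.027,.027,0,.016),box(.06,.08,-.027,.027,0,.016)],
 rail_mid=[box(-.05,.05,-.08,.08,0,.012),box(-.007,.007,-.08,.08,.133,.147)]+[box(-.006,.006,s-.006,s+.006,0,.14) for s in(-.074,.074)])
def render(pic,name,p):
    c,s=np.cos(p[2]),np.sin(p[2]);R=np.array([[c,-s,0],[s,c,0],[0,0,1]]);m=np.zeros((420,560),np.uint8)
    for P in M[name]:
        q=np.array([proj(pic,R@v+[p[0],p[1],0 if len(p)<4 else p[3]]) for v in P])
        cv2.fillConvexPoly(m,cv2.convexHull((q*16).round().astype(np.int32)),1,shift=4)
    return m>0
def fit(obs,name,p0):
    rot=name in("stand","card_box","rail_mid","band_c")
    def f(v):
        p=np.array([v[0],v[1],v[2]*3 if rot else 0.]);e=0
        for pic,mask in obs:
            m=render(pic,name,p);e+=1-(m&mask).sum()/max(1,(m|mask).sum())
        return e/len(obs)
    x0=np.array([p0[0],p0[1],(p0[2] if len(p0)>2 else 0)/3])
    d=.02
    for _ in range(2):
        sim=np.array([x0,x0+[d,0,0],x0+[0,d,0],x0+[0,0,2*d]]);r=minimize(f,x0,method="Nelder-Mead",options=dict(initial_simplex=sim,maxiter=90,xatol=1e-4,fatol=1e-4));x0=r.x;d/=2
    return np.array([x0[0],x0[1],x0[2]*3]),r.fun
E
python3 - <<'E'
from h import *
np.set_printoptions(precision=4,suppress=True)
s=manip.camera("scene");t=manip.camera("top")
G=dict(stand=(.54,.24,.7),bottle_c=(.516,-.157),jar_c=(.615,-.03),beaker_c=(.456,-.032),rail_mid=(.595,-.313,.5),pen_pot=(.745,.22),card_box=(.765,-.01,0.1),band_c=(.39,-.325,-.56))
sv=s["frame"].copy();tv=t["frame"].copy()
for n,g in G.items():
    obs={}
    for k,p in(("s",s),("t",t)):
        e=proj(p,np.array([g[0],g[1],.04]))
        c=[r for r in manip.outline_of(p,n) if np.linalg.norm((np.array(r["extent"])[:2]+np.array(r["extent"])[2:])/2-e)<18]
        if c: obs[k]=(p,np.array(c[0]["mask"]))
    for key in("s","t","st"):
        o=[obs[k] for k in key if k in obs]
        if o and len(o)==len(key):
            r=fit(o,n,g); print(n,key,r[0],round(r[1],3))
    if obs:
        p=r[0] 
        for pic,im in((s,sv),(t,tv)):
            cs,_=cv2.findContours(render(pic,n,p).astype(np.uint8),cv2.RETR_EXTERNAL,cv2.CHAIN_APPROX_NONE);cv2.drawContours(im,cs,-1,(255,0,0),1)
a=cv2.resize(tv[110:300,110:420],None,fx=2.5,fy=2.5,interpolation=cv2.INTER_CUBIC)
cv2.imwrite("pics/t1.png",a[:,:,::-1])
E
```

```text
stand s [0.5393 0.2408 0.7039] 0.086
stand t [0.5419 0.2401 0.7242] 0.032
stand st [0.5394 0.2398 0.7112] 0.062
bottle_c s [ 0.5144 -0.1683  0.0869] 0.058
bottle_c t [ 0.513  -0.1688  0.0198] 0.079
bottle_c st [ 0.5141 -0.169   0.0368] 0.077
jar_c s [ 0.6201 -0.0213 -0.0104] 0.104
jar_c t [ 0.6162 -0.0286  0.0789] 0.163
jar_c st [ 0.6158 -0.0236 -0.0082] 0.132
beaker_c s [ 0.4693 -0.0275 -0.0883] 0.07
beaker_c t [ 0.4689 -0.0296 -0.0268] 0.115
beaker_c st [ 0.4656 -0.0296  0.0002] 0.099
rail_mid s [ 0.6248 -0.3161  0.5472] 0.606
rail_mid t [ 0.5886 -0.309   2.0988] 0.047
rail_mid st [ 0.6229 -0.3185  0.6011] 0.58
pen_pot s [0.7489 0.2164 0.0429] 0.088
pen_pot t [0.754  0.2166 0.0291] 0.122
pen_pot st [0.7514 0.2169 0.033 ] 0.113
card_box s [ 0.7676 -0.006  -0.233 ] 0.075
card_box t [ 0.7616 -0.0094 -0.1714] 0.047
card_box st [ 0.763  -0.0093 -0.17  ] 0.076
band_c s [ 0.3883 -0.3209 -0.6285] 0.474
band_c t [ 0.3854 -0.3267 -0.5804] 0.326
band_c st [ 0.3863 -0.3249 -0.5982] 0.42
```

View pics/t1.png

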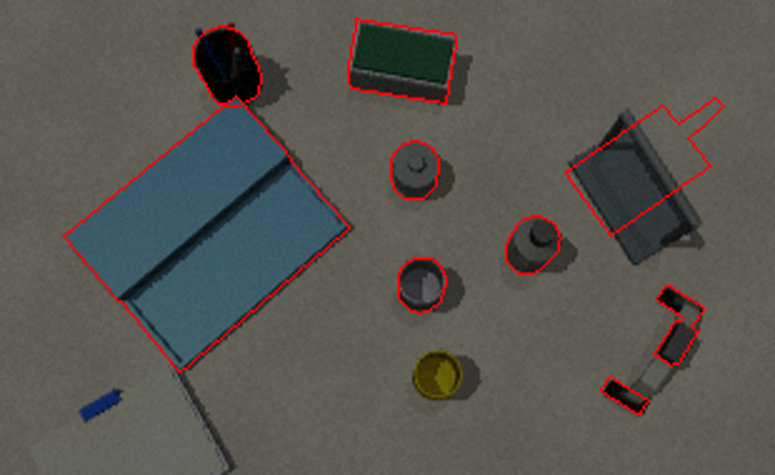

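Emit:
jog_arm([
  [20,23,0],
  [50,59,0],
  [80,94,0],
  [112,132,0],
  [144,170,0],
  [176,208,0],
  [208,245,0],
  [240,283,0],
  [272,321,0],
  [304,359,0],
  [330,390,0],
  [350,414,0],
], turn=[3,6,9,12,15,18,21,24,26,27.7,27.7,27.7], grip=85, grip_force=40)

```text
clock: 3.2
position: [0.4573, -0.2342, 0.2317]
ee_rot: [0.938, 0.348, 0.0, 0.0]
ft_force: [0.9, -0.7, 0.1]
grip_width: 0.996
```

Run:
```python
from h import *
np.set_printoptions(precision=4,suppress=True)
s=manip.camera("scene");t=manip.camera("top")
o=manip.get_obs();print(o["clock"],o["position"],o["ee_rot"],o["joint_pos"],o["ft_force"])
for n,g in dict(rail_mid=(.59,-.31,2.1)).items():
    for key,p in(("s",s),("t",t)):
        for r in manip.outline_of(p,n)[:2]:
            f=fit([(p,np.array(r["mask"]))],n,g);print(n,key,r["extent"],f)
for n in("bottle_c","jar_c","beaker_c"):
    for key,p in(("s",s),("t",t)):
        for r in manip.pinpoint(p,n)[:2]:print(n,key,r["at"],round(r["confidence"],2),at_z(p,r["at"],dict(bottle_c=.075,jar_c=.039,beaker_c=.0425)[n]))
```

```text
3.3 [ 0.4604 -0.2291  0.2318] [ 0.9358  0.3524  0.0014 -0.0004] [ 0.8298  0.1192 -0.488   1.7288  0.0553  1.3061 -0.5201] [-0.0197 -0.5283  0.7854]
rail_mid s [141.3, 175.5, 177.5, 249.6] (array([ 0.5893, -0.3073,  2.1445]), np.float64(0.15083199141170156))
rail_mid t [339.0, 152.3, 367.4, 196.0] (array([ 0.6092, -0.2813,  1.5096]), np.float64(0.6058997050147492))
bottle_c s [210.4, 207.0] 0.7 [ 0.5121 -0.1774  0.075 ]
bottle_c t [322.8, 209.3] 0.62 [ 0.5053 -0.1671  0.075 ]
jar_c s [240.6, 259.4] 0.95 [ 0.6247 -0.0236  0.039 ]
jar_c t [278.6, 174.4] 0.82 [ 0.6263 -0.0338  0.039 ]
beaker_c s [265.2, 218.4] 0.79 [ 0.4578 -0.0288  0.0425]
beaker_c s [273.2, 196.4] 0.56 [ 0.3616 -0.0472  0.0425]
beaker_c t [274.2, 223.2] 0.86 [ 0.468  -0.018   0.0425]
beaker_c t [286.3, 262.6] 0.71 [ 0.3454 -0.054   0.0425]
```

Emit:
jog_arm([
  [25,28,0],
  [48,53,0],
  [54,60,-10],
  [54,60,-30],
  [54,60,-55],
  [54,60,-80],
  [54,60,-98],
  [54,60,-110],
  [54,60,-115],
  [54,60,-115],
  [54,60,-115],
  [54,60,-115],
], turn=[0,0,0,0,0,0,0,0,0,0,0,0])

```text
clock: 4.7
position: [0.5104, -0.1771, 0.1176]
ee_rot: [0.938, 0.347, 0.001, 0.001]
ft_force: [-0.1, -0.6, 0.4]
grip_width: 0.994
```

Run:
```python
from h import *
w=manip.camera("wrist");save(w,"w0")
o=manip.get_obs();print(o["clock"],o["position"],o["ee_rot"],o["ft_force"])
```

```text
4.75 [ 0.51043181 -0.17712767  0.11757583] [9.37975226e-01 3.46700750e-01 6.58891295e-04 7.94625018e-04] [-0.35128651  0.23230679 -0.3768804 ]
```

View pics/w0.png

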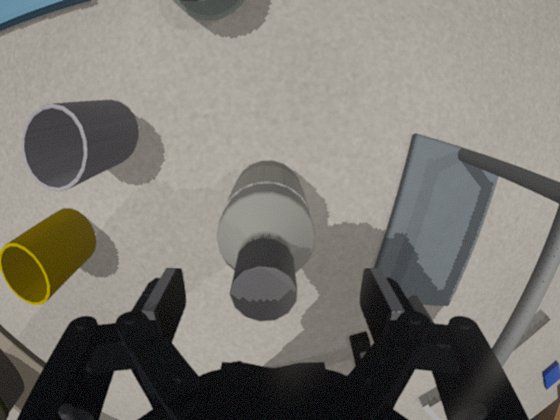

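```bash
cat >> h.py <<'E'
def wat_z(w,px,z):
    K=np.array(w["mtx"]);T=np.array(w["pose"]);u=(px[0]-K[0,2])/K[0,0];v=(px[1]-K[1,2])/K[1,1];r=np.hypot(u,v)
    d=T[:3,:3]@np.array([u/r*np.sin(r),v/r*np.sin(r),np.cos(r)]);return T[:3,3]+d*(z-T[2,3])/d[2]
E
python3 - <<'E'
from h import *
w=manip.camera("wrist");print(w["pose"][:3,3],wat_z(w,(263,292),.15),wat_z(w,(264,290),.15))
for n,z in(("bottle_c",.075),("beaker_c",.0425),("rail_mid",.14)):
  for r in manip.pinpoint(w,n)[:2]: print(n,r["at"],r["confidence"],wat_z(w,r["at"],z))
for px,z in(((55,147),.085),((130,135),0)): print(wat_z(w,px,z))
E
```

```text
[ 0.57290475 -0.12330468  0.26156715] [ 0.51396082 -0.16912565  0.15      ] [ 0.51498641 -0.16879985  0.15      ]
beaker_c [84.2, 141.5] 0.98 [ 0.46381232 -0.03007899  0.0425    ]
beaker_c [47.2, 251.1] 0.6 [ 0.35154994 -0.04440531  0.0425    ]
rail_mid [523.6, 312.8] 0.67 [ 0.59005092 -0.31259125  0.14      ]
[ 0.46800617 -0.03096471  0.085     ]
[ 0.47593113 -0.04697758  0.        ]
```

Emit:
jog_arm([
  [4,8,-1],
  [4,8,-1],
  [4,8,-1],
], turn=[0,0,0])

```text
clock: 5.2
position: [0.5143, -0.168, 0.1159]
ee_rot: [0.938, 0.347, 0.0, 0.0]
ft_force: [0.0, -0.4, 0.1]
grip_width: 0.996
```

Emit:
jog_arm([
  [0,0,0],
  [0,0,0],
  [0,0,0],
  [0,0,0],
  [0,0,0],
  [0,0,0],
  [0,0,0],
  [0,0,0],
], turn=[0,0,0,0,0,0,0,0], grip=15, grip_force=40)

```text
clock: 5.87
position: [0.5144, -0.1682, 0.116]
ee_rot: [0.938, 0.347, 0.0, 0.0]
ft_force: [-0.1, -0.1, 1.5]
grip_width: 0.313
```

Emit:
jog_arm([
  [0,0,8],
  [0,0,25],
  [0,0,50],
  [0,0,75],
  [1,5,92],
  [3,18,100],
  [6,38,102],
  [10,64,102],
  [15,94,102],
  [20,128,102],
  [25,162,102],
  [30,196,102],
], turn=[0,0,0,0,0,0,0,0,0,0,0,0])

```text
clock: 6.87
position: [0.5437, 0.0304, 0.2176]
ee_rot: [0.938, 0.348, 0.0, 0.0]
ft_force: [1.2, -0.0, -2.4]
grip_width: 0.312
```

Emit:
jog_arm([
  [6,36,0],
  [11,70,0],
  [16,104,0],
  [21,138,0],
  [26,172,0],
  [30,200,0],
  [34,222,0],
  [36,238,0],
  [38,246,0],
  [38,248,0],
  [38,248,0],
], turn=[0,0,0,0,0,0,0,0,0,0,0])

```text
clock: 7.78
position: [0.5812, 0.2786, 0.2171]
ee_rot: [0.938, 0.348, -0.0, 0.0]
ft_force: [-0.5, -1.0, -2.1]
grip_width: 0.313
```

Emit:
jog_arm([
  [1,0,-10],
  [1,0,-25],
  [1,0,-38],
  [1,0,-46],
  [1,0,-50],
  [1,0,-52],
  [1,0,-53],
  [1,0,-54],
  [1,0,-55],
  [1,0,-55.5],
  [1,0,-56],
  [1,0,-56],
], turn=[0,0,0,0,0,0,0,0,0,0,0,0])

```text
clock: 8.78
position: [0.5823, 0.2787, 0.1612]
ee_rot: [0.938, 0.348, -0.0, 0.0]
ft_force: [-0.1, 0.1, -2.7]
grip_width: 0.311
```

Run:
```python
from h import *
s=manip.camera("scene");cv2.imwrite("pics/s2.png",cv2.resize(s["frame"][150:330,200:440],None,fx=3,fy=3)[:,:,::-1])
print(manip.get_obs()["ft_force"],[(r["at"],r["confidence"]) for r in manip.pinpoint(s,"bottle_c")])
```

```text
[ 0.04293003  0.02515867 -2.40992915] [([359.8, 262.2], 0.95)]
```

View pics/s2.png

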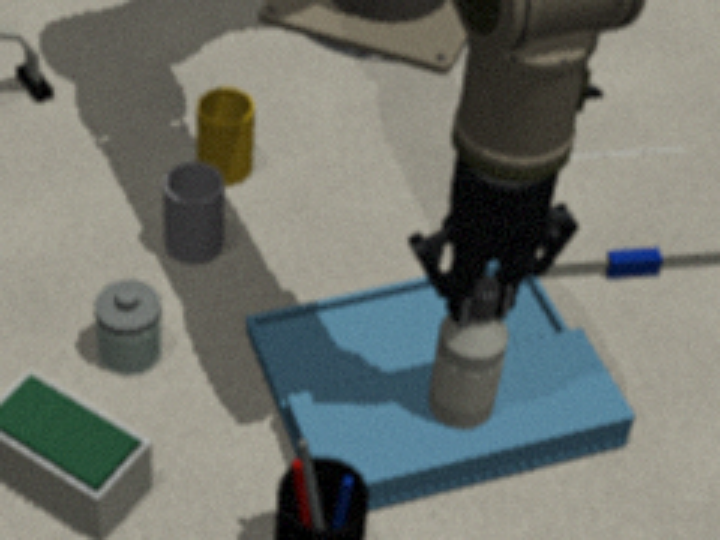

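Emit:
jog_arm([
  [0,0,-0.5],
  [0,0,-1],
  [0,0,-1.5],
  [0,0,-1.5],
  [0,0,-1.5],
], turn=[0,0,0,0,0])

```text
clock: 9.3
position: [0.5828, 0.279, 0.1611]
ee_rot: [0.938, 0.348, 0.001, 0.0]
ft_force: [-1.1, -1.8, 6.0]
grip_width: 0.315
```

Emit:
jog_arm([
  [0,0,0],
  [0,0,0],
  [0,0,0],
  [0,0,0],
  [0,0,0],
  [0,0,0],
  [0,0,15],
  [0,0,40],
  [0,0,60],
  [0,0,60],
  [0,0,60],
], turn=[0,0,0,0,0,0,0,0,0,0,0], grip=65)

```text
clock: 10.22
position: [0.5832, 0.2794, 0.2222]
ee_rot: [0.938, 0.348, 0.002, 0.0]
ft_force: [-0.4, 0.1, -0.7]
grip_width: 0.762
```

Run:
```python
from h import *
s=manip.camera("scene");t=manip.camera("top")
print(manip.get_obs()["position"])
for k,p in(("s",s),("t",t)):
  for r in manip.pinpoint(p,"bottle_c")[:2]: print(k,r["at"],r["confidence"],at_z(p,r["at"],.12))
  for r in manip.pinpoint(p,"jar_c")[:2]: print(k,r["at"],r["confidence"],at_z(p,r["at"],.039))
```

```text
[0.58247775 0.27870063 0.22019422]
s [358.2, 268.2] 0.85 [0.58881418 0.28520384 0.12      ]
s [240.3, 259.4] 0.92 [ 0.62499254 -0.02434469  0.039     ]
t [276.5, 177.4] 0.36 [ 0.59535335 -0.02498389  0.12      ]
t [276.2, 177.2] 0.7 [ 0.61707509 -0.02602923  0.039     ]
```

Emit:
jog_arm([
  [1,-15,0],
  [5,-45,0],
  [10,-80,0],
  [14,-116,0],
  [18,-152,0],
  [23,-188,0],
  [27,-224,-15],
  [31,-256,-30],
  [34,-282,-45],
  [35,-298,-60],
  [35,-304,-70],
  [35,-304,-70],
], turn=[0,0,0,0,0,0,0,0,0,0,0,0], grip=85)

```text
clock: 11.52
position: [0.6161, -0.0271, 0.1474]
ee_rot: [0.938, 0.347, -0.002, -0.0]
ft_force: [0.2, -0.1, -0.4]
grip_width: 0.994
```

Run:
```python
from h import *
w=manip.camera("wrist");save(w,"w1")
print(manip.get_obs()["position"])
for n,z in(("jar_c",.039),("beaker_c",.0425)):
  for r in manip.pinpoint(w,n)[:2]: print(n,r["at"],r["confidence"],wat_z(w,r["at"],z))
for r in manip.outline_of(w,"jar_c")[:1]: print(r["extent"])
```

```text
[ 0.61673116 -0.02489343  0.14915717]
jar_c [271.1, 203.2] 0.95 [ 0.61490665 -0.0265802   0.039     ]
beaker_c [141.7, 371.3] 0.79 [ 0.35659831 -0.04535075  0.0425    ]
beaker_c [177.9, 314.1] 0.65 [ 0.46861727 -0.03078745  0.0425    ]
[230.0, 157.3, 311.0, 250.4]
```

View pics/w1.png

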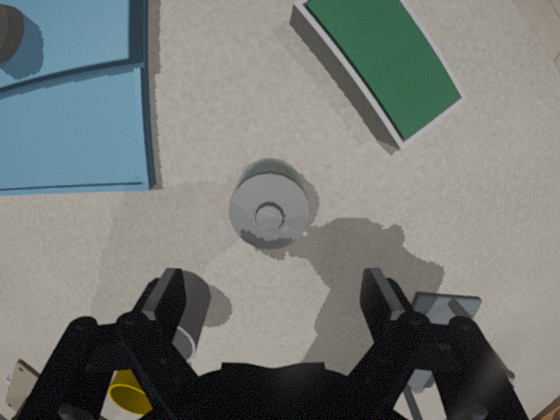

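Emit:
jog_arm([
  [-1,-1,-15],
  [-1,-1,-40],
  [-1,-1,-68],
  [-1,-1,-92],
  [-1,-1,-108],
  [-1,-1,-117],
  [-1,-1,-121],
  [-1,-1,-122],
  [-1,-1,-122],
], turn=[0,0,0,0,0,0,0,0,0])

```text
clock: 12.47
position: [0.6177, -0.0234, 0.0305]
ee_rot: [0.937, 0.349, 0.001, 0.0]
ft_force: [-0.5, 0.7, 0.4]
grip_width: 0.996
```

Emit:
jog_arm([
  [0,0,0],
  [0,0,0],
  [0,0,0],
  [0,0,0],
  [0,0,0],
  [0,0,0],
  [0,0,0],
], turn=[0,0,0,0,0,0,0], grip=45, grip_force=40)

```text
clock: 13.05
position: [0.6185, -0.0231, 0.032]
ee_rot: [0.937, 0.349, 0.002, 0.001]
ft_force: [-1.5, 0.7, 5.7]
grip_width: 0.692
```

Emit:
jog_arm([
  [0,0,8],
  [0,0,24],
  [-1,3,42],
  [-5,12,52],
  [-13,32,54],
  [-24,60,54],
  [-36,90,54],
  [-48,120,54],
  [-59,147,54],
  [-67,168,54],
  [-72,179,54],
  [-73,182,54],
], turn=[0,0,0,0,0,0,0,0,0,0,0,0])

```text
clock: 14.05
position: [0.5441, 0.1618, 0.0864]
ee_rot: [0.936, 0.351, 0.002, 0.0]
ft_force: [0.4, -0.2, -2.9]
grip_width: 0.687
```

Emit:
jog_arm([
  [0,0,0],
  [0,0,0],
], turn=[0,0])

```text
clock: 14.22
position: [0.5445, 0.1608, 0.0865]
ee_rot: [0.936, 0.351, 0.002, 0.001]
ft_force: [0.5, 0.4, -3.1]
grip_width: 0.692
```

Emit:
jog_arm([
  [1,-2,-8],
  [1,-2,-20],
  [1,-2,-30],
  [1,-2,-35],
  [1,-2,-38],
  [1,-2,-39.5],
  [1,-2,-40.5],
  [1,-2,-41.5],
  [1,-2,-42],
  [1,-2,-42],
  [1,-2,-42],
], turn=[0,0,0,0,0,0,0,0,0,0,0])

```text
clock: 15.13
position: [0.5456, 0.1589, 0.0447]
ee_rot: [0.936, 0.351, 0.003, 0.001]
ft_force: [0.5, 1.0, -2.6]
grip_width: 0.692
```

Emit:
jog_arm([
  [0,0,-0.5],
  [0,0,-1],
  [0,0,-1.5],
  [0,0,-1.5],
], turn=[0,0,0,0])

```text
clock: 15.47
position: [0.5459, 0.1589, 0.044]
ee_rot: [0.936, 0.351, 0.003, 0.001]
ft_force: [-2.5, -1.6, 6.2]
grip_width: 0.698
```

Emit:
jog_arm([
  [0,0,0],
  [0,0,0],
  [0,0,0],
  [0,0,0],
  [0,0,0],
  [0,0,12],
  [0,0,35],
  [0,0,65],
  [0,0,90],
  [0,0,105],
  [0,0,110],
  [0,0,110],
], turn=[0,0,0,0,0,0,0,0,0,0,0,0], grip=85)

```text
clock: 16.47
position: [0.5466, 0.1592, 0.1557]
ee_rot: [0.936, 0.351, 0.004, 0.001]
ft_force: [-0.4, -0.2, -0.3]
grip_width: 0.995
```

Run:
```python
from h import *
w=manip.camera("wrist");cv2.imwrite("pics/w2.png",w["frame"][:,:,::-1])
o=manip.get_obs();print(o["position"],o["clock"])
for n,z in(("jar_c",.051),("bottle_c",.12),("beaker_c",.0425)):
  for r in manip.pinpoint(w,n)[:2]: print(n,r["at"],r["confidence"],wat_z(w,r["at"],z))
```

```text
[0.54593312 0.15886474 0.15422156] 16.5167
jar_c [273.3, 210.0] 0.64 [0.54448292 0.15548882 0.051     ]
bottle_c [154.6, 66.6] 0.91 [0.58220535 0.27796015 0.12      ]
beaker_c [351.9, 358.9] 0.9 [ 0.46749777 -0.02862003  0.0425    ]
```

View pics/w2.png

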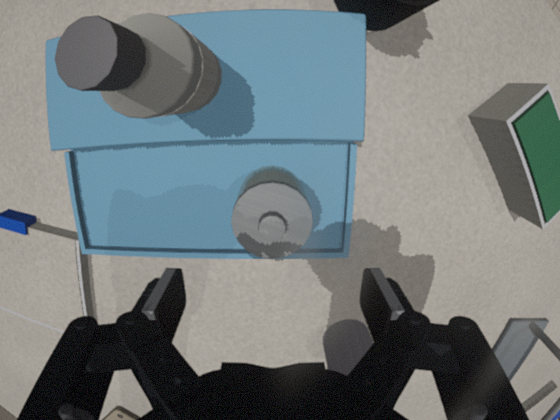

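Emit:
jog_arm([
  [-5,-12,0],
  [-16,-38,0],
  [-29,-70,0],
  [-43,-103,0],
  [-57,-135,0],
  [-68,-162,0],
  [-76,-180,-5],
  [-79,-188,-20],
  [-79,-188,-40],
  [-79,-188,-45],
  [-79,-188,-45],
], turn=[0,0,0,0,0,0,0,0,0,0,0])

```text
clock: 17.58
position: [0.4645, -0.0296, 0.1061]
ee_rot: [0.936, 0.351, 0.0, -0.0]
ft_force: [-0.1, 0.7, 0.7]
grip_width: 0.998
```

Run:
```python
from h import *
w=manip.camera("wrist")
o=manip.get_obs();print(o["position"],o["clock"])
for r in manip.pinpoint(w,"beaker_c")[:2]: print(r["at"],r["confidence"],wat_z(w,r["at"],.0425))
for r in manip.outline_of(w,"beaker_c")[:2]: print(r["extent"],r["confidence"])
```

```text
[ 0.46548654 -0.02923429  0.10731202] 17.6333
[200.4, 328.2] 0.66 [ 0.35378225 -0.04684499  0.0425    ]
[277.8, 221.6] 0.56 [ 0.46798798 -0.03164463  0.0425    ]
[224.2, 169.1, 328.1, 294.6] 0.68
[171.4, 272.9, 235.9, 375.3] 0.66
```

Emit:
jog_arm([
  [1.5,-1,-10],
  [1.5,-1,-28],
  [1.5,-1,-45],
  [1.5,-1,-57],
  [1.5,-1,-63],
  [1.5,-1,-65],
  [1.5,-1,-65],
  [1.5,-1,-65],
], turn=[0,0,0,0,0,0,0,0])

```text
clock: 18.4
position: [0.4686, -0.0299, 0.044]
ee_rot: [0.936, 0.351, 0.003, 0.001]
ft_force: [0.5, 0.3, -0.2]
grip_width: 0.998
```

Emit:
jog_arm([
  [0,0,0],
  [0,0,0],
  [0,0,0],
  [0,0,0],
  [0,0,0],
  [0,0,0],
  [0,0,0],
], turn=[0,0,0,0,0,0,0], grip=45, grip_force=30)

```text
clock: 18.98
position: [0.4691, -0.0299, 0.0448]
ee_rot: [0.936, 0.351, 0.003, 0.001]
ft_force: [-1.6, 0.1, 6.8]
grip_width: 0.664
```

Emit:
jog_arm([
  [0,0,8],
  [0,0,26],
  [-2,4,46],
  [-6,18,58],
  [-12,44,62],
  [-18,78,62],
  [-24,114,62],
  [-26,150,62],
  [-26,186,62],
  [-24,220,62],
  [-18,250,62],
  [-12,272,62],
], turn=[0,0,0,0,0,0,0,0,0,0,0,0])

```text
clock: 19.98
position: [0.4567, 0.245, 0.1077]
ee_rot: [0.936, 0.352, 0.004, 0.001]
ft_force: [1.0, -0.6, -0.4]
grip_width: 0.661
```

Emit:
jog_arm([
  [2,10,0],
  [4,12,0],
  [4,12,0],
  [4,12,0],
], turn=[0,0,0,0])

```text
clock: 20.32
position: [0.4608, 0.256, 0.1078]
ee_rot: [0.936, 0.352, 0.003, 0.001]
ft_force: [-0.2, -0.2, -1.8]
grip_width: 0.66
```

Target z 0.0568 → about −51.

Emit:
jog_arm([
  [1,-1,-10],
  [1,-1,-24],
  [1,-1,-36],
  [1,-1,-43],
  [1,-1,-46],
  [1,-1,-48],
  [1,-1,-49],
  [1,-1,-50],
  [1,-1,-50.5],
  [1,-1,-50.5],
  [1,-1,-50.5],
], turn=[0,0,0,0,0,0,0,0,0,0,0])

```text
clock: 21.23
position: [0.462, 0.2551, 0.0575]
ee_rot: [0.936, 0.352, 0.004, 0.001]
ft_force: [0.8, 0.1, -2.0]
grip_width: 0.663
```

Emit:
jog_arm([
  [0,0,-0.5],
  [0,0,-1],
  [0,0,-1.2],
  [0,0,-1.2],
], turn=[0,0,0,0])

```text
clock: 21.57
position: [0.4622, 0.2553, 0.0569]
ee_rot: [0.936, 0.352, 0.004, 0.001]
ft_force: [-1.9, -0.5, 5.2]
grip_width: 0.663
```

Emit:
jog_arm([
  [0,0,0],
  [0,0,0],
  [0,0,0],
  [0,0,0],
  [0,0,0],
  [0,0,12],
  [0,0,35],
  [0,0,70],
  [0,0,105],
  [0,0,140],
  [0,0,165],
  [0,0,170],
], turn=[0,0,0,0,0,0,0,0,0,0,0,0], grip=85)

```text
clock: 22.57
position: [0.4635, 0.2567, 0.2325]
ee_rot: [0.936, 0.352, 0.007, 0.001]
ft_force: [0.8, 0.2, 0.6]
grip_width: 0.994
```

Run:
```python
from h import *
w=manip.camera("wrist")
o=manip.get_obs();print(o["position"],o["clock"],o["joint_pos"])
c,s=np.cos(.715),np.sin(.715)
for n,z in(("jar_c",.051),("bottle_c",.12),("beaker_c",.0545)):
  for r in manip.pinpoint(w,n)[:1]:
    p=wat_z(w,r["at"],z);d=p-[.5394,.2398,0];print(n,r["at"],r["confidence"],p,"stand",d[0]*c+d[1]*s,-d[0]*s+d[1]*c)
t=manip.camera("top");s=manip.camera("scene");obs=[]
for p in(t,s):
    for r in manip.outline_of(p,"band_c")[:2]:print(r["extent"],r["confidence"])
    for r in manip.pinpoint(p,"band_pad_a")[:3]:print(r["confidence"],at_z(p,r["at"],.008))
    for r in manip.pinpoint(p,"band_crown")[:1]:print("crown",r["confidence"],at_z(p,r["at"],.097))
cv2.imwrite("pics/m.png",np.vstack([cv2.resize(s["frame"][140:260,130:270],(420,360)),np.zeros((0,420,3),np.uint8)])[:,:,::-1])
```

```text
[0.46332135 0.25632248 0.2310702 ] 22.6167 [ 0.18395574  0.20458181 -0.87140403  1.68775563  0.16877852  1.3127146
 -1.56991346]
jar_c [390.4, 189.3] 0.95 [0.54488045 0.15497838 0.051     ] stand -0.05147227595495756 -0.0676413121257782
bottle_c [352.8, 79.2] 0.67 [0.58334806 0.27597412 0.12      ] stand 0.05690126769500026 -0.0014982767738544664
beaker_c [271.4, 188.0] 0.95 [0.4606428  0.25350095 0.0545    ] stand -0.05048644513346953 0.06198008965002841
[352.8, 223.6, 390.5, 273.4] 0.64
0.74 [ 0.33331383 -0.29511019  0.008     ]
0.64 [ 0.44700054 -0.36686165  0.008     ]
crown 0.69 [ 0.38289221 -0.32647348  0.097     ]
[167.4, 152.1, 215.0, 199.9] 0.66
0.72 [ 0.29333652 -0.39223984  0.008     ]
0.66 [ 0.44915006 -0.35493515  0.008     ]
0.59 [ 0.34500282 -0.28450651  0.008     ]
crown 0.83 [ 0.38405752 -0.3226299   0.097     ]
```

Emit:
jog_arm([
  [-1,-12,2],
  [-3,-36,4],
  [-6,-68,5],
  [-10,-104,5],
  [-15,-140,5],
  [-20,-176,5],
  [-25,-212,5],
  [-30,-248,5],
  [-35,-284,5],
  [-40,-320,5],
  [-45,-356,5],
  [-50,-392,5],
], turn=[3,8,14,20.5,27,33.5,40,46.5,53,59.5,66,72])

```text
clock: 24.17
position: [0.4159, -0.11, 0.2317]
ee_rot: [0.595, 0.804, 0.004, -0.0]
ft_force: [1.4, -0.8, 0.6]
grip_width: 0.997
```

Run:
```python
from h import *
from scipy.spatial.transform import Rotation as R
o=manip.get_obs();print(o["position"],o["clock"],o["joint_pos"]);v=R.from_quat(o["ee_rot"]).as_matrix()[:,1];print(np.degrees(np.arctan2(v[1],v[0])))
```

```text
[ 0.41590216 -0.10995725  0.23170743] 24.1667 [ 0.69143238 -0.08425491 -0.49933886  1.91636956 -0.04901849  1.29718292
  0.50245116]
16.94236214933024
```

Remaining: shift (−29, −215), turn +40.

Emit:
jog_arm([
  [-5,-35,0],
  [-10,-70,0],
  [-15,-105,0],
  [-20,-140,0],
  [-24,-172,0],
  [-27,-198,0],
  [-29,-212,0],
  [-29,-215,0],
  [-29,-215,0],
  [-29,-215,0],
], turn=[6.5,13,19.5,26,32,37,40,40,40,40])

```text
clock: 25.0
position: [0.3874, -0.3237, 0.2316]
ee_rot: [0.285, 0.959, 0.004, -0.002]
ft_force: [0.8, 0.9, -0.2]
grip_width: 0.997
```

Run:
```python
from h import *
from scipy.spatial.transform import Rotation as R
w=manip.camera("wrist");save(w,"w3")
o=manip.get_obs();print(o["position"],o["clock"],o["joint_pos"]);v=R.from_quat(o["ee_rot"]).as_matrix()[:,1];print(np.degrees(np.arctan2(v[1],v[0])))
for n,z in(("band_c",.065),("band_crown",.097),("band_pad_a",.008),("rail_mid",.14)):
  for r in manip.pinpoint(w,n)[:2]: print(n,r["at"],r["confidence"],wat_z(w,r["at"],z))
```

```text
[ 0.38751476 -0.32352695  0.23173258] 25.05 [ 0.8665607   0.0865779  -0.27164763  1.75539376  0.01820186  1.30797644
  1.58502976]
56.9501917154597
band_crown [268.0, 193.9] 0.69 [ 0.38432967 -0.32617634  0.097     ]
band_crown [271.0, 114.1] 0.64 [ 0.32662714 -0.28535802  0.097     ]
band_pad_a [269.4, 114.2] 0.65 [ 0.32861502 -0.28867609  0.008     ]
band_pad_a [272.3, 225.9] 0.62 [ 0.44238049 -0.35884641  0.008     ]
rail_mid [269.1, 197.7] 0.58 [ 0.37701381 -0.31998295  0.14      ]
```

View pics/w3.png

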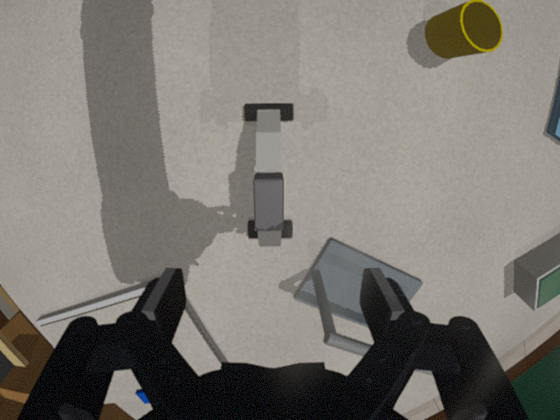

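Emit:
jog_arm([
  [-1,-1,-12],
  [-1,-1,-36],
  [-1.5,-1.5,-66],
  [-1.5,-1.5,-94],
  [-1.5,-1.5,-114],
  [-1.5,-1.5,-126],
  [-1.5,-1.5,-131],
  [-1.5,-1.5,-132],
  [-1.5,-1.5,-132],
  [-1.5,-1.5,-132],
], turn=[0,0,0,0,0,0,0,0,0,0])

```text
clock: 26.08
position: [0.3862, -0.3259, 0.1007]
ee_rot: [0.284, 0.959, 0.003, -0.001]
ft_force: [-0.1, 0.4, -0.2]
grip_width: 0.996
```

Emit:
jog_arm([
  [0,0,0],
  [0,0,0],
  [0,0,0],
  [0,0,0],
  [0,0,0],
  [0,0,0],
  [0,0,0],
  [0,0,0],
  [0,0,0],
], turn=[0,0,0,0,0,0,0,0,0], grip=12, grip_force=50)

```text
clock: 26.83
position: [0.3865, -0.3261, 0.1011]
ee_rot: [0.284, 0.959, 0.003, -0.0]
ft_force: [0.1, -0.1, 4.0]
grip_width: 0.268
```

Emit:
jog_arm([
  [0,0,8],
  [0,0,25],
  [0,0,50],
  [0,0,78],
  [0,0,106],
  [0,0,134],
  [0,0,158],
  [0,0,172],
  [0,0,178],
  [0,0,180],
  [0,0,180],
], turn=[0,0,0,0,0,0,0,0,0,0,0])

```text
clock: 27.75
position: [0.3863, -0.3259, 0.2805]
ee_rot: [0.284, 0.959, 0.003, -0.001]
ft_force: [-0.4, -0.6, -2.3]
grip_width: 0.274
```

Run:
```python
from h import *
np.set_printoptions(precision=4,suppress=True)
s=manip.camera("scene");t=manip.camera("top")
o=manip.get_obs();print(o["position"],o["grip_width"],o["ft_force"])
obs=[]
for k,p in(("s",s),("t",t)):
    for r in manip.outline_of(p,"rail_mid")[:1]:
        f=fit([(p,np.array(r["mask"]))],"rail_mid",(.589,-.309,2.11));print(k,f);obs.append((p,np.array(r["mask"])))
    for r in manip.pinpoint(p,"rail_mid")[:1]:print(k,at_z(p,r["at"],.14),r["confidence"])
if len(obs)==2:print(fit(obs,"rail_mid",(.589,-.309,2.11)))
# overlay
ims=[]
for p in(s,t):
    im=p["frame"].copy();cs,_=cv2.findContours(render(p,"rail_mid",(.589,-.309,2.11)).astype(np.uint8),cv2.RETR_CCOMP,cv2.CHAIN_APPROX_NONE);cv2.drawContours(im,cs,-1,(255,0,0),1);c=proj(p,np.array([.55,-.31,.1])).astype(int);ims.append(cv2.resize(im[c[1]-60:c[1]+60,c[0]-65:c[0]+65],None,fx=3,fy=3,interpolation=cv2.INTER_CUBIC))
cv2.imwrite("pics/r.png",np.hstack(ims)[:,:,::-1])
```

```text
[ 0.386  -0.3258  0.2797] 0.2681419576473694 [-0.704  -0.5599 -1.0988]
s (array([ 0.5917, -0.308 ,  2.1221]), np.float64(0.09696323921150773))
s [ 0.5915 -0.3103  0.14  ] 0.74
t (array([ 0.589 , -0.3093,  2.0933]), np.float64(0.06367254121660038))
t [ 0.5962 -0.315   0.14  ] 0.8
(array([ 0.5898, -0.3095,  2.1193]), np.float64(0.0805648463350443))
```

View pics/r.png

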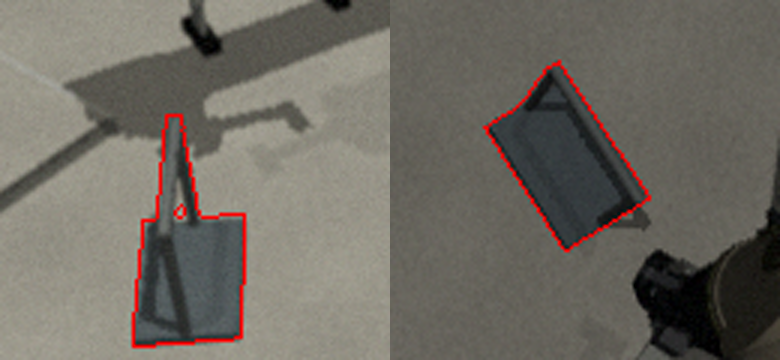

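Emit:
jog_arm([
  [10,1,2],
  [32,3,2],
  [62,5,2],
  [94,8,2],
  [126,10,2],
  [156,12,2],
  [180,14,2],
  [196,15,2],
  [203,16,2],
  [204,16,2],
  [204,16,2],
  [204,16,2],
], turn=[-2,-5,-9,-13,-17,-21,-24,-26,-26,-26,-26,-26])

```text
clock: 29.05
position: [0.5893, -0.3106, 0.2824]
ee_rot: [0.493, 0.87, 0.003, -0.0]
ft_force: [0.8, 0.2, -2.1]
grip_width: 0.273
```

Run:
```python
from h import *
from scipy.spatial.transform import Rotation as R
s=manip.camera("scene");t=manip.camera("top")
o=manip.get_obs();print(o["position"],o["clock"],o["grip_width"],o["ft_force"]);v=R.from_quat(o["ee_rot"]).as_matrix()[:,1];print(np.degrees(np.arctan2(v[1],v[0])))
dz=o["position"][2]-.101
for n,z in(("band_crown",.097),("band_pad_a",.008)):
  for p in(s,t):
    for r in manip.pinpoint(p,n)[:2]: print(n,r["at"],r["confidence"],at_z(p,r["at"],z+dz))
im=s["frame"][90:260,90:270];cv2.imwrite("pics/h.png",cv2.resize(im,None,fx=3.3,fy=3.3)[:,:,::-1])
```

```text
[ 0.58930068 -0.31064341  0.28278203] 29.15 0.27058256733716096 [ 0.58007056  0.3968133  -1.10831381]
30.948185132768753
band_crown [147.6, 155.7] 0.95 [ 0.59446669 -0.29717659  0.27878203]
band_crown [387.2, 160.8] 0.87 [ 0.59675833 -0.30988053  0.27878203]
band_pad_a [175.9, 178.4] 0.91 [ 0.55539581 -0.24970612  0.18978203]
band_pad_a [123.7, 183.2] 0.64 [ 0.63149433 -0.36506278  0.18978203]
band_pad_a [359.4, 181.8] 0.81 [ 0.56299105 -0.2561036   0.18978203]
```

View pics/h.png

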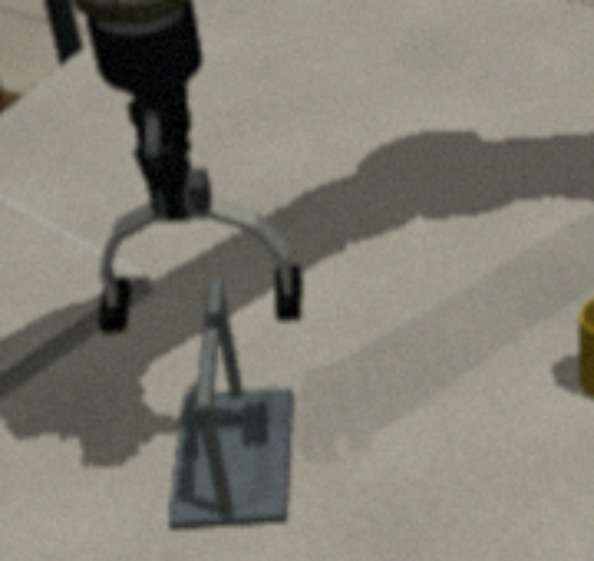

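Emit:
jog_arm([
  [0,0,-10],
  [0,0,-30],
  [0,0,-55],
  [0,0,-80],
  [0,0,-100],
  [0,0,-114],
  [0,0,-122],
  [0,0,-126],
  [0,0,-128],
  [0,0,-129.5],
  [0,0,-130],
  [0,0,-130],
], turn=[0,0,0,0,0,0,0,0,0,0,0,0])

```text
clock: 30.35
position: [0.5902, -0.3104, 0.1534]
ee_rot: [0.493, 0.87, 0.003, 0.0]
ft_force: [-0.1, -0.3, -0.7]
grip_width: 0.276
```

Emit:
jog_arm([
  [0,0,-0.5],
  [0,0,-1],
  [0,0,-1],
  [0,0,-1],
], turn=[0,0,0,0])

```text
clock: 30.68
position: [0.5902, -0.3104, 0.1525]
ee_rot: [0.493, 0.87, 0.003, 0.0]
ft_force: [-0.1, 0.0, -1.6]
grip_width: 0.268
```

Emit:
jog_arm([
  [0,0,-0.7],
  [0,0,-1.4],
  [0,0,-1.8],
  [0,0,-1.8],
  [0,0,-1.8],
], turn=[0,0,0,0,0])

```text
clock: 31.1
position: [0.5903, -0.3104, 0.1511]
ee_rot: [0.493, 0.87, 0.003, 0.001]
ft_force: [-0.8, 0.8, 2.5]
grip_width: 0.271
```

Run:
```python
from h import *
s=manip.camera("scene");t=manip.camera("top");dz=.05
n=np.array([-.519,.855,0])
for nm,z in(("band_crown",.097),("band_pad_a",.008),("band_c",.065)):
  for k,p in(("s",s),("t",t)):
    for r in manip.pinpoint(p,nm)[:2]:
      q=at_z(p,r["at"],z+dz);print(nm,k,r["confidence"],q,"off",(q-[.59,-.3095,0])@n)
im=s["frame"][110:260,100:250];im2=t["frame"][110:260,300:450];cv2.imwrite("pics/i.png",cv2.resize(np.hstack([im,im2]),(800,400))[:,:,::-1])
```

```text
band_crown s 0.67 [ 0.5850076  -0.30524438  0.147     ] off 0.006229607501150093
band_crown s 0.34 [ 0.5919778  -0.31134122  0.147     ] off -0.0026007240982773632
band_crown t 0.84 [ 0.58474775 -0.30252168  0.147     ] off 0.008692387579755836
band_crown t 0.63 [0.52574312 0.13983695 0.147     ] off 0.41753240992198765
band_pad_a s 0.64 [ 0.63186716 -0.36486126  0.058     ] off -0.06906293504942981
band_pad_a s 0.63 [ 0.55360704 -0.2528065   0.058     ] off 0.06736088808120196
band_pad_a t 0.76 [ 0.56502676 -0.25782653  0.058     ] off 0.05714192438350985
band_c s 0.68 [ 0.60361759 -0.30473724  0.115     ] off -0.002995366492375373
band_c t 0.68 [ 0.58365414 -0.31381256  0.115     ] off -0.00039373853553632755
```

View pics/i.png

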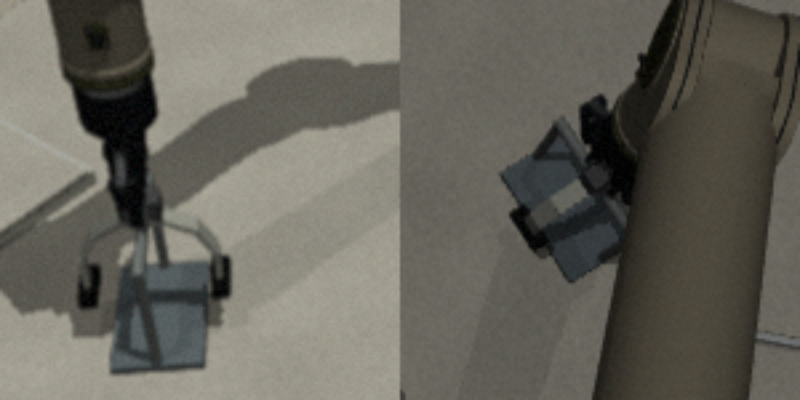

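Left half (scene camera): the band straddles the bar, pads at (88,285) and (221,275), crown on the bar near (150,215). Release by opening, then rise.

Emit:
jog_arm([
  [0,0,0],
  [0,0,0],
  [0,0,0],
  [0,0,0],
  [0,0,0],
  [0,0,0],
  [0,0,0],
  [0,0,6],
  [0,0,20],
  [0,0,45],
  [0,0,75],
  [0,0,105],
], turn=[0,0,0,0,0,0,0,0,0,0,0,0], grip=75)

```text
clock: 32.5
position: [0.59, -0.3103, 0.2574]
ee_rot: [0.493, 0.87, 0.003, 0.0]
ft_force: [-0.1, -0.2, 0.2]
grip_width: 0.878
```

Emit:
jog_arm([
  [-10,-5,15],
  [-35,-15,30],
  [-65,-30,35],
  [-100,-45,35],
  [-130,-60,35],
  [-150,-70,35],
  [-160,-75,35],
  [-160,-75,35],
], turn=[0,0,0,0,0,0,0,0])

```text
clock: 33.17
position: [0.428, -0.387, 0.2932]
ee_rot: [0.494, 0.869, 0.003, 0.001]
ft_force: [-0.5, 0.1, 0.9]
grip_width: 0.881
```

Run:
```python
from h import *
s=manip.camera("scene");t=manip.camera("top")
o=manip.get_obs();print(o["clock"],o["position"],o["ft_force"])
n=np.array([-.519,.855,0]);b=np.array([.855,.519,0])
for nm,z in(("band_crown",.147),("band_pad_a",.058)):
  for k,p in(("s",s),("t",t)):
    for r in manip.pinpoint(p,nm)[:2]:
      q=at_z(p,r["at"],z);d=q-[.59,-.3095,0];print(nm,k,r["confidence"],q,"off",d@n,d@b)
c,sn=np.cos(.715),np.sin(.715)
for nm,z in(("jar_c",.051),("bottle_c",.12),("beaker_c",.0545)):
  for k,p in(("s",s),("t",t)):
    for r in manip.pinpoint(p,nm)[:1]:
      d=at_z(p,r["at"],z)-[.5394,.2398,0];print(nm,k,r["confidence"],"stand",d[0]*c+d[1]*sn,-d[0]*sn+d[1]*c)
cv2.imwrite("pics/f.png",cv2.resize(s["frame"][100:380,90:450],(800,622))[:600,:,::-1])
```

```text
33.2667 [ 0.43115516 -0.38445623  0.29271212] [0.57127941 0.41611696 0.97859459]
band_crown s 0.77 [ 0.58628941 -0.30700102  0.147     ] off 0.004062422028404314 -0.001875584851706318
band_crown t 0.58 [ 0.58683589 -0.30616046  0.147     ] off 0.004497479636342789 -0.0009720966200893821
band_pad_a s 0.92 [ 0.63191988 -0.36688619  0.058     ] off -0.07082161182221422 0.0060580655673543055
band_pad_a s 0.81 [ 0.56036894 -0.24290454  0.058     ] off 0.07231763329195302 0.009228487854439542
band_pad_a t 0.75 [ 0.62953795 -0.37011206  0.058     ] off -0.07234350690256583 0.002347291138645136
jar_c s 0.96 stand -0.04561149961158216 -0.0718978780808492
jar_c t 0.89 stand -0.04920715738462678 -0.07399177770095008
bottle_c s 0.9 stand 0.06349935400637921 0.0020909836212584833
bottle_c t 0.67 stand 0.06116113484957138 0.005453101702236125
beaker_c s 0.85 stand -0.31535338394370616 -0.09571356253696768
beaker_c t 0.77 stand -0.33568773736686375 -0.08922032604180707
```

View pics/f.png

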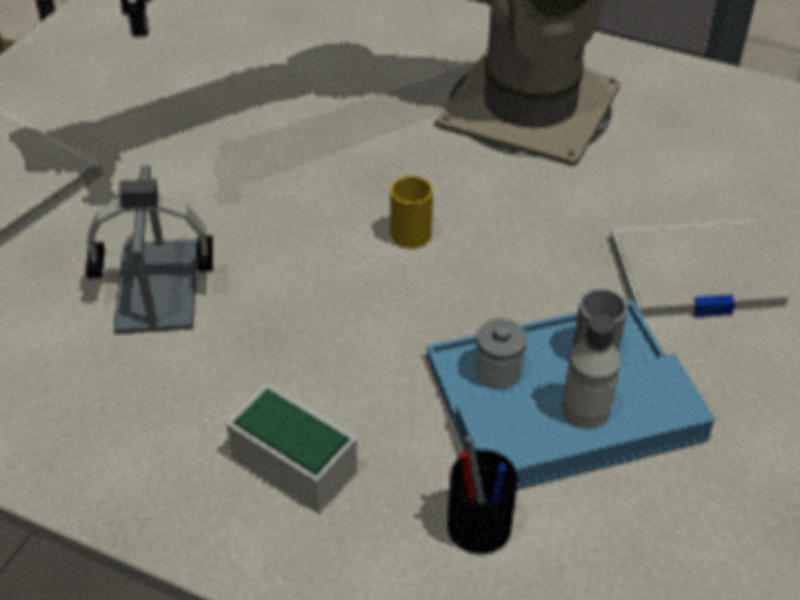

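The picture shows the band over the bar (140,200), the bottle on the shelf, and the jar and beaker on the deck. The bystanders look untouched. I'll let it settle briefly, then hand in.

Emit:
jog_arm([
  [0,0,0],
  [0,0,0],
  [0,0,0],
  [0,0,0],
  [0,0,0],
  [0,0,0],
], turn=[0,0,0,0,0,0])

```text
clock: 34.27
position: [0.4302, -0.3852, 0.2923]
ee_rot: [0.493, 0.87, 0.003, 0.0]
ft_force: [0.0, 0.2, -0.6]
grip_width: 0.876
```

```bash
python3 -c "
from h import *
print(manip.hand_in(),manip.get_obs()['clock'])"
```

```text
the job is handed in; nothing more can be done
the job is handed in; nothing more can be done
```

The hygiene station is set out and handed in at about 34 s of the 72 s allowed; the hand-in reports no verdict.

I put the bottle on the back shelf, then the jar and the beaker on the front deck, each lowered until the force reading showed contact. Last, I hung the headband over the bar and moved the arm clear.

What the last checks showed, in the frame of the stand or the rail:

| Item | Measured position | Allowed |
|---|---|---|
| Bottle | x about +62 mm, y about +4 mm | x +26 to +89, y ±118 |
| Jar | x about −47 mm, y about −73 mm | x −85 to −15, y ±115 |
| Beaker | x about −50 mm, y about +62 mm | x −85 to −15, y ±115 |
| Headband crown | about 4 mm off the middle of the bar | ±30 |
| Headband pads | about 71 mm out on either side | at least 30 |

- **Beaker in the last check:** the detector reported only the yellow look-alike in both final views. The figure in the table comes from the wrist camera just after I set the beaker down. The final picture also shows it standing on the deck, partly behind the bottle.
- **Heights and tilt:** these I judged from the pictures and the contact forces, not measured directly.
- **Bystanders:** the card box, forms and pen pot look untouched in the final picture, but I did not measure them again.

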